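# Pack the jammed plugs down the leaning feed tube

### The job

Two wooden plugs have jammed part-way down the leaning clear tube of the plug magazine. Take the orange-handled push rod from its plywood stand and push the plugs down the tube with it until both have bottomed out, the lower on the tube's floor and the upper on the lower. Then hang the rod upright in its stand again and let go; leave the other things on the bench where they are.

Things in the scene. Friction and masses are not known exactly. Their poses are not given: they have to be found in the camera images.
- magazine: Fixed plug magazine: plywood base 180 x 120 mm, green cheeks either side of a clear round tube leaning 28 degrees from vertical. Origin on the bench below the tube's floor, z up; the tube's upward axis is (-0.469, 0, 0.883) in this frame (at yaw 0 it leans to the robot). Tube 46 mm wide inside, 66 mm at the outside of its dark mouth collar; a 22 mm slot on its far side shows the plugs.
- tube_mouth (a point): Centre of the tube's open mouth (magazine frame: -89, 0, 203 mm). Its own axes are those of the magazine, not tilted. The tube is 190 mm deep from here to its floor.
- tube_floor (a point): Centre of the tube's inner floor (magazine frame: 0, 0, 35 mm). The line from here to tube_mouth is the tube's axis.
- lower_plug (a joint): How far (m) the lower plug (wood, broad blue band, 43 mm diameter, 60 mm long) has slid down the tube. 0: its underside 25 mm above the tube's floor; 0.025: on the floor. Starts at 0 to 0.013, held by friction (about 4 N to slide it). It cannot come out.
- upper_plug (a joint): How far (m) the upper plug (same size, broad red band and top) has slid down. 0: its underside 107 mm above the tube's floor, its top 23 mm below the mouth; 0.047: resting on a bottomed lower plug. Starts at 0 to 0.012, clear of the lower one, which it pushes ahead once they meet: about 4 N to slide it alone, 8 N for both. It stays where left and cannot come out.
- upper_plug_top (a point): Centre of the upper plug's top face, where the rod pushes; 70 mm below the tube's mouth (120 mm above its floor) when both plugs have bottomed out.
- rod: Loose push rod, about 0.2 kg, 156 mm long: aluminium shaft 30 mm diameter, 95 mm long with a round (hemispherical) foot; black guard disc 68 mm diameter, 6 mm thick; orange round handle 30 mm diameter, 55 mm long. Origin at the tip of the foot, z along the rod to the handle (guard top at 101 mm, handle end at 156 mm). Starts upright in the stand, its guard on the stand's top.
- rod_foot (a point): Tip of the rod's round foot (same point as the rod's origin).
- stand: Rod stand, fixed to the bench: plywood table 120 x 120 mm on two cheeks with feet (120 x 140 mm over all), top at 100 mm, with a round through hole 51 mm wide at its centre for the rod's shaft. Origin on the bench under the hole, z up. With the rod hung in it, the rod's foot is 5 mm above the bench.
- glue: Bystander: yellow glue bottle, 60 mm diameter, 160 mm tall, standing beyond the work. Origin under its foot.
- screwdriver: Bystander: red-handled screwdriver, 200 mm long, lying on the bench on the robot's side. Origin under its middle, handle to its -x.
- sander: Bystander: cork sanding block with wooden grip, 110 x 65 x 45 mm, on the left. Origin under its centre.
- tin: Bystander: steel tin with blue label, 90 mm diameter, 100 mm tall, on the right. Origin under its foot.
Not all that is in view belongs to the job. Of the things that look like the rod, take the one that is farthest from the robot's base at the start.

How it is judged:
By the outcome, as a careful person would: the job done as asked, in the order asked, and still so for the second after the job is handed in, with the robot touching nothing.
It also fails if it takes over 48 s, if anything falls off the work surface, if the arm or the gripper's body presses on something with over 40 N, if the wrist force passes 120 N, or if a joint passes its speed limit or range.

### The arm

A 6-joint arm with a two-finger parallel gripper is mounted at the origin on the work surface. World frame = base frame: x ahead of the robot, y to its left, z up, the work surface at z = 0. Lengths are in m, angles in rad, forces in N, time in s.
With the tool pointing down it reaches from about 0.3 to 0.775 m from the base axis. Payload 14.6 kg.
Tool frame: the origin (TCP) lies at the very end of the fingers, on their centre line; the grasp point (between the pads) lies 19 mm behind it; z points along the fingers, y is the line along which they close (so a half turn about z gives the same grasp; the last joint's range is limited). The gripper opens to 94 mm and grips with 3 to 60 N. Pads are 16 mm wide; open, the fingers measure 119 mm over their backs; the gripper's body (75 mm by 177 mm) begins 78 mm behind the grasp point.
Start: joints at [-1.295, 0.3, 1.521, -0, 1.321, -0.067], TCP at [0.185, -0.518, 0.205] pointing down, gripper open.
Joint ranges: [-3.03, 3.03], [-0.79, 2.21], [0.23, 2.52], [-1.04, 4.18], [0, 3.07], [-2.55, 2.55]. Speed limits (rad/s): [2.22, 2.22, 2.57, 3.14, 3.14, 3.14].

### API

Orientations are given as [roll, pitch, yaw] about the fixed x, y, z axes, in that order (R = Rz(yaw) Ry(pitch) Rx(roll)).
In Python, from station import ctrl gives the robot as it stands. The module is installed in compiled form; this text tells all that it offers.
- The arm moves only by the tool play_rows, never from a script. Its argument "commands" is a list of rows, each a list of 7 numbers: the shift along the tool's x, y, z in m, then the turn, a rotation vector about the tool's x, y, z in degrees, then the closure, from -1 (fully open) to 1 (shut). A call has 1 to 20 rows; each row shifts and turns the commanded pose from where the row before left it, along the tool's axes as they then stand; what a row does not reach is not made up. A row lasts 1/12 s, in which the tool goes at most 41.7 mm and 7.16 degrees, less where a joint would pass 70% of its speed; a pose out of reach is approached as far as the arm can. A call is refused whole if a number of a shift passes 0.0417 or a number of a turn 7.16, either way. A call with a gripper value outside its range is refused whole. The fingers move at their own pace and stop on an object; "force" is the grip in N (left out, the last holds). Time passes only in rows, so rows that do not move let the fingers close. It gives the time, the measured TCP pose, the force, the opening and the grip force at its end, in the units of the state.
- ctrl.get_obs(): the state, without advancing time (a new reading comes with each control period).
- ctrl.camera(name): name is "scene" or "top" or "wrist"; returns the picture (420x560x3 uint8, blue, green, red); there is no depth.
- ctrl.camera_model(name): a dict with "fx", "fy", "cx", "cy" (pixels), "rvec" (rotation vector, rad) and "tvec" (3), from world to camera coordinates, as OpenCV has them. Camera axes: x right, y down, z forward; pixel columns grow to the right and rows downward; lengths in m; the calibration is good to about 2 mm. The wrist camera is an equidistant fisheye: a pixel r from the principal point sees the ray r / f radians off the axis. A picture is of the moment at which its call begins: read the wrist's pose just before it. camera_model takes no time and is no camera call; for the wrist camera it gives the pose at the moment of the call.
- ctrl.hand_in(): hands the job in; it is judged then, once.
The state is a dict: "time_s": time; "qpos": joint angles; "joint_vel": joint speeds; "tau": joint torques, N m; "ee_pos": TCP position; "eef_rot": TCP orientation; "force": force on the tool from outside, world axes, zero at the start; "moment": the same for the moment, N m; "grip_width": finger opening in m; "grip_force": force on a finger pad.
Only numpy, scipy, OpenCV 4.12 (cv2) and the standard library are available. Lean on these libraries where they do the work, as an engineer would, in place of code of your own. Each camera call takes 0.05 s, during which the arm holds its last target. There are 200 camera calls.

## Working session

There is one attempt and no reset: what is moved stays moved. The work goes in short steps, Python scripts to look and compute and a tool call to move; the robot and the scene stay as the last step left them, time stands still between calls to the robot, and variables do not carry over. Pictures are saved under pics/ and viewed, at most 10 in all, crops included, and the job is handed in when it is done.

Besides the shell and the picture viewer there is one more tool, called after "Request:" by a JSON object that holds its "fn" and its "kwargs". play_rows: Moves the arm, as the interface text tells. Its arguments: {"type":"object","properties":{"commands":{"type":"array","items":{"type":"array","items":{"type":"number"}}},"force":{"type":"number"}},"required":["commands"]}

```bash
mkdir -p pics
python3 - <<'E'
from station import ctrl
import cv2
o=ctrl.get_obs();print(o)
a=ctrl.camera("scene");b=ctrl.camera("top")
cv2.imwrite("pics/s0.png",a);cv2.imwrite("pics/t0.png",b)
for n in("scene","top","wrist"):print(n,ctrl.camera_model(n))
E
```

```text
{'time_s': 0.0, 'qpos': array([-1.29460625e+00,  3.00469083e-01,  1.52154974e+00,  2.39440106e-05,
        1.32068853e+00, -6.66174853e-02]), 'joint_vel': array([-0.00096101, -0.00057603, -0.00033256, -0.00069552,  0.0005877 ,
       -0.00087144]), 'tau': array([ 1.08571785e-03, -5.31812489e+01, -3.52735698e+01,  7.09031126e-02,
        2.44477938e-02, -1.05477916e-04]), 'ee_pos': array([ 0.18479969, -0.51776254,  0.20490069]), 'eef_rot': array([-3.14048197e+00, -9.73446667e-05,  3.42801572e-01]), 'force': array([-0.36096177, -0.3051118 ,  0.06795434]), 'moment': array([-0.02423413, -0.01242725, -0.00216376]), 'grip_force': 0.0, 'grip_width': 0.09388196584981559}
scene {'fx': 411.2925043442555, 'fy': 411.2925043442555, 'cx': 277.6283243129555, 'cy': 212.62452006608407, 'rvec': array([ 2.05104448,  1.14825544, -0.48842717]), 'tvec': array([-0.27926177, -0.24318698,  1.68606832])}
top {'fx': 506.1189933701277, 'fy': 506.1189933701277, 'cx': 274.5578541829973, 'cy': 211.66520377073573, 'rvec': array([ 2.11188037, -2.13206098,  0.18020284]), 'tvec': array([-0.00316482,  0.57791287,  1.50250171])}
wrist {'fx': 325.19226210127806, 'fy': 325.19226210127806, 'cx': 281.3228323211249, 'cy': 212.82672461190606, 'rvec': array([-2.37664365,  1.6771204 ,  0.23303913]), 'tvec': array([-0.54917723, -0.02689242,  0.39194646])}
```

View pics/s0.png

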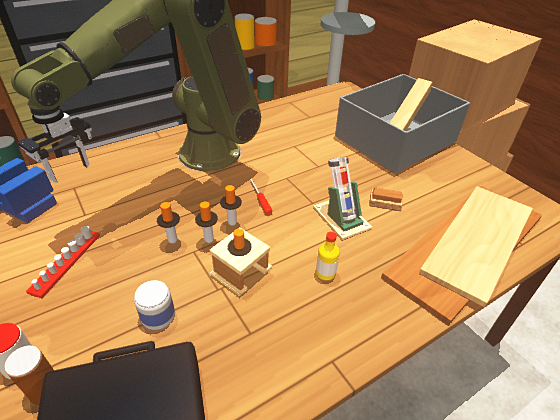

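View pics/t0.png

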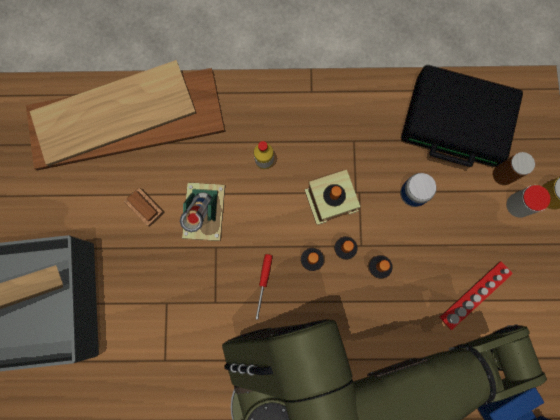

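```bash
cat > h.py <<'E'
import numpy as np,cv2
from station import ctrl
def M(n):
    m=ctrl.camera_model(n);R=cv2.Rodrigues(m['rvec'])[0];K=np.array([[m['fx'],0,m['cx']],[0,m['fy'],m['cy']],[0,0,1]]);return m,R,K
def ray(n,uv):
    m,R,K=M(n);d=np.linalg.inv(K)@np.array([uv[0],uv[1],1.]);return -R.T@m['tvec'],R.T@d
def plane(n,uv,z):
    c,d=ray(n,uv);return c+d*(z-c[2])/d[2]
def tri(u1,u2):
    c,d=ray('scene',u1);e,f=ray('top',u2)
    s=np.linalg.lstsq(np.c_[d,-f],e-c,rcond=None)[0];p,q=c+s[0]*d,e+s[1]*f
    return (p+q)/2,np.linalg.norm(p-q)
def proj(n,P):
    m,R,K=M(n);return cv2.projectPoints(np.array(P,float).reshape(-1,3),m['rvec'],m['tvec'],K,None)[0].reshape(-1,2)
def blobs(im,lo,hi,amin=20):
    h=cv2.cvtColor(im,cv2.COLOR_BGR2HSV);k=cv2.inRange(h,np.array(lo),np.array(hi))
    n,l,s,c=cv2.connectedComponentsWithStats(k);return [(c[i].round(1),s[i]) for i in range(1,n) if s[i][4]>=amin],l
E
python3 - <<'E'
from h import *
a=cv2.imread("pics/s0.png");b=cv2.imread("pics/t0.png")
B,_=blobs(b,(5,190,130),(16,255,255),15)
for c,s in B:
    if 200<c[1]+40 and 290<c[0]<400 and c[1]<300: 
        p=plane('top',c,.161);print('handle',c,s,p.round(4),np.hypot(*p[:2]).round(3))
# pale plywood
for lo,hi in(((18,40,120),(32,160,255)),):
    h=cv2.cvtColor(b,cv2.COLOR_BGR2HSV);k=cv2.inRange(h,np.array(lo),np.array(hi));k[:,:170]=0;k[:, 380:]=0;k[:165]=0;k[250:]=0
    cs,_=cv2.findContours(k,cv2.RETR_EXTERNAL,cv2.CHAIN_APPROX_NONE)
    for c in cs:
        if len(c)>20: print(cv2.contourArea(c),cv2.minAreaRect(c),cv2.boxPoints(cv2.minAreaRect(c)).tolist())
print(b[230,190],b[205,320], cv2.cvtColor(b[230:231,190:191],cv2.COLOR_BGR2HSV))
c1=cv2.resize(b[165:265,170:290],(480,400),interpolation=cv2.INTER_CUBIC)
c2=cv2.resize(a[150:250,300:375],(300,400),interpolation=cv2.INTER_CUBIC)
cv2.imwrite("pics/c1.png",np.hstack([c1,c2]))
c3=cv2.resize(b[160:285,290:410],(384,400),interpolation=cv2.INTER_CUBIC)
c4=cv2.resize(a[180:295,150:280],(400,400),interpolation=cv2.INTER_CUBIC)
cv2.imwrite("pics/c2.png",np.hstack([c3,c4]))
E
```

```text
handle [336.2 190.5] [332 187   9   9  60] [ 0.6179 -0.1873  0.161 ] 0.646
handle [349.  244.3] [344 241   9   9  40] [ 0.4624 -0.2186  0.161 ] 0.511
handle [314.2 255.8] [310 253   8   9  30] [ 0.431 -0.12   0.161] 0.447
handle [385.  264.2] [380 260  10  10  50] [ 0.4056 -0.317   0.161 ] 0.515
2.5 ((191.76922607421875, 224.15383911132812), (10.198039054870605, 2.3533935546875), 11.309932708740234) [[186.5384521484375, 224.30767822265625], [187.0, 222.0], [197.0, 224.0], [196.5384521484375, 226.30767822265625]]
336.0 ((201.5, 225.0), (30.0, 39.0), 90.0) [[182.0, 210.0], [221.0, 210.0], [221.0, 240.0], [182.0, 240.0]]
275.5 ((204.68902587890625, 194.2987823486328), (37.43628692626953, 23.632347106933594), 6.34019136428833) [[184.78050231933594, 203.97560119628906], [187.39024353027344, 180.48780822753906], [224.59754943847656, 184.62196350097656], [221.98780822753906, 208.10975646972656]]
1681.5 ((331.6999816894531, 196.60003662109375), (43.95566177368164, 47.750396728515625), 71.56504821777344) [[302.0999755859375, 183.30003356933594], [347.39996337890625, 168.2000274658203], [361.29998779296875, 209.90003967285156], [316.0, 225.0000457763672]]
[116 113 110] [123 170 173] [[[105  13 116]]]
```

View pics/c1.png

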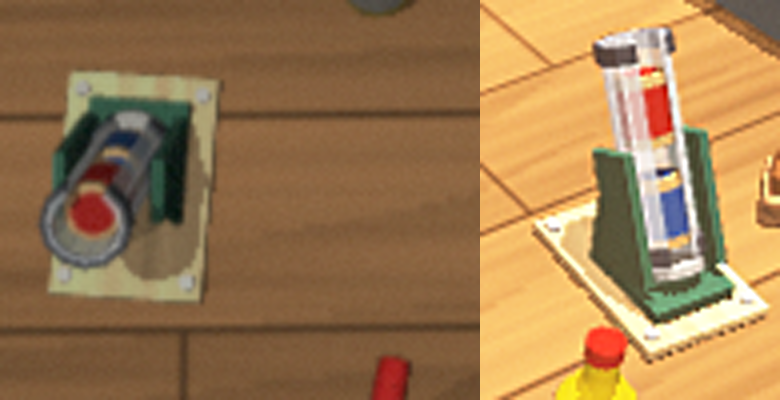

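View pics/c2.png

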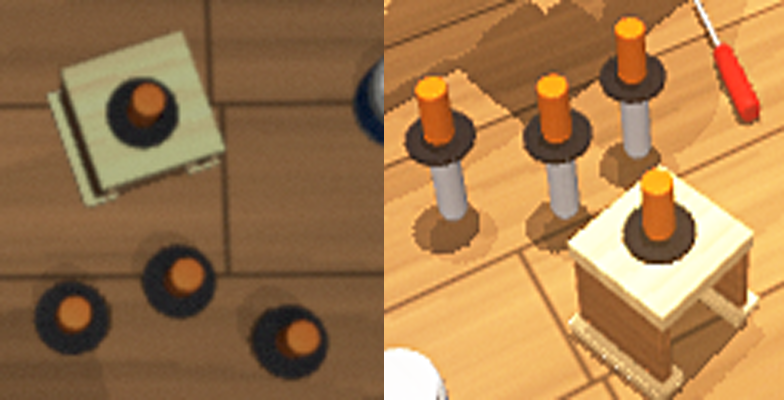

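Run:
```python
from h import *
o=np.array([170,165])
C=[plane('top',o+np.array(c)/4,.012) for c in((70,72),(219,80),(203,303),(48,293))]
C=np.array(C);print(C.round(3).tolist())
print('len',[np.linalg.norm(C[i]-C[(i+1)%4]).round(3) for i in range(4)],'ctr',C.mean(0).round(3))
d=(C[0]+C[1]-C[2]-C[3]);yaw=np.arctan2(d[1],d[0])
e=(C[0]+C[3]-C[1]-C[2]);yaw2=np.arctan2(-e[0],e[1]);print('yaw',np.degrees(yaw),np.degrees(yaw2))
print('mouth',plane('top',o+np.array((87,222))/4,.203),tri((338.7,160.7),o+np.array((87,222))/4))
# stand table corners
s=np.array([290,160])
T=np.array([plane('top',s+np.array(c)/3.2,.1) for c in((62,70),(182,32),(222,150),(102,190))])
print('stand',T.round(3).tolist(),T.mean(0).round(4),[np.linalg.norm(T[i]-T[(i+1)%4]).round(3) for i in range(4)])
d=T[0]+T[1]-T[2]-T[3];print('yaw stand',np.degrees(np.arctan2(d[1],d[0])))
print('guard',plane('top',s+np.array((142,112))/3.2,.106),'handle',plane('top',s+np.array((149,100))/3.2,.161))
print(tri((150+(657-384)*130/400,180+175*115/400),s+np.array((150,98))/3.2))
```

```text
[[0.681, 0.269, 0.012], [0.673, 0.15, 0.012], [0.495, 0.161, 0.012], [0.504, 0.282, 0.012]]
len [np.float64(0.119), np.float64(0.179), np.float64(0.122), np.float64(0.178)] ctr [0.588 0.215 0.012]
yaw -3.8750208225305594 -4.033129413365498
mouth [0.52794423 0.21902575 0.203     ] (array([0.52928882, 0.22088381, 0.20126561]), np.float64(0.0036516272342495726))
stand [[0.659, -0.115, 0.1], [0.695, -0.228, 0.1], [0.581, -0.262, 0.1], [0.544, -0.149, 0.1]] [ 0.6197 -0.1884  0.1   ] [np.float64(0.119), np.float64(0.118), np.float64(0.118), np.float64(0.12)]
yaw stand 16.57367228379712
guard [ 0.61659807 -0.18774704  0.106     ] handle [ 0.61569099 -0.18825201  0.161     ]
(array([ 0.61658548, -0.18678542,  0.16850893]), np.float64(0.003439579790886616))
```

Candidates in the top view are the rods at (336,190), (349,244), (314,256) and (385,264). The one in the stand at (336,190) is 0.646 m from the base, against 0.51, 0.45 and 0.52 m for the others. The crop confirms it is the one in the plywood stand. The magazine mouth is near (0.529, 0.220, 0.203), with yaw about -4°.

Request:
{"fn": "play_rows", "kwargs": {"commands": [[0.037,-0.0118,0,0,0,0,-1],[0.037,-0.0118,0,0,0,0,-1],[0.037,-0.0118,0,0,0,0,-1],[0.037,-0.0118,0,0,0,0,-1],[0.037,-0.0118,0,0,0,0,-1],[0.037,-0.0118,0,0,0,0,-1],[0.037,-0.0118,0,0,0,0,-1],[0.037,-0.0118,0,0,0,0,-1],[0.037,-0.0118,0,0,0,0,-1],[0.037,-0.0118,0,0,0,0,-1],[0.037,-0.0118,0,0,0,0,-1],[0.037,-0.0118,0,0,0,0,-1],[0.037,-0.0118,0,0,0,0,-1],[0.037,-0.0118,0,0,0,0,-1],[0,0,0,0,0,0,-1],[0,0,0,0,0,0,-1]], "force": 60}}

```text
time_s: 1.43
ee_pos: [0.6178, -0.1869, 0.2043]
eef_rot: [-3.141, 0.001, 0.345]
force: [-0.7, 0.2, 0.4]
grip_width: 0.0939
grip_force: 0.0
```

```bash
cat >> h.py <<'E'
from scipy.spatial.transform import Rotation as Ro
def wray(uv,m):
    R=cv2.Rodrigues(m['rvec'])[0];x,y=uv[0]-m['cx'],uv[1]-m['cy'];r=np.hypot(x,y);t=r/m['fx']
    d=np.array([np.sin(t)*x/r,np.sin(t)*y/r,np.cos(t)]);return -R.T@m['tvec'],R.T@d
def wplane(uv,z,m):
    c,d=wray(uv,m);return c+d*(z-c[2])/d[2]
def tool():
    o=ctrl.get_obs();return o,Ro.from_euler('xyz',o['eef_rot'])
E
python3 - <<'E'
from h import *
m=ctrl.camera_model('wrist');im=ctrl.camera('wrist');cv2.imwrite('pics/w1.png',im)
o,R=tool();print(o['ee_pos'],o['eef_rot'],o['qpos'].round(2),o['time_s']);print('cam',-cv2.Rodrigues(m['rvec'])[0].T@m['tvec'])
B,_=blobs(im,(5,190,130),(16,255,255),60)
for c,s in B: print(c,s,wplane(c,.161,m).round(4))
E
```

```text
[ 0.61706744 -0.18796069  0.20464267] [-3.14086488e+00  1.13215465e-03  3.43875667e-01] [-0.35  0.52  1.22 -0.    1.41  0.87] 1.4833
cam [ 0.69307677 -0.15970837  0.38314235]
[253.7 384.7] [241 377  27  17 315] [ 0.4664 -0.213   0.161 ]
```

View pics/w1.png

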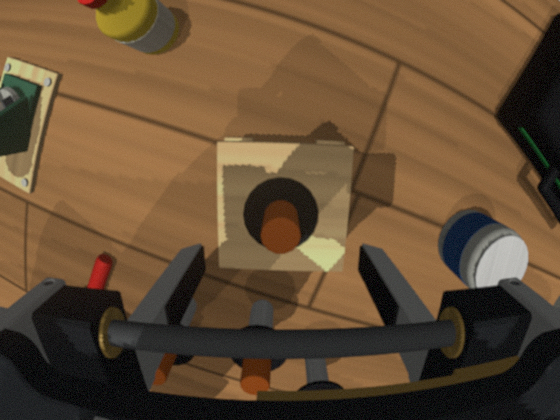

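Run:
```python
from h import *
m=ctrl.camera_model('wrist');o,R=tool()
for uv,z in (((281,236),.161),((281,214),.106)):
    p=wplane(uv,z,m);print(p.round(4),R.inv().apply(p-o['ee_pos']).round(4))
```

```text
[ 0.6163 -0.1876  0.161 ] [-0.0005 -0.0006  0.0436]
[ 0.6171 -0.1872  0.106 ] [ 0.0004 -0.0006  0.0986]
```

The wrist view shows the handle at (281,236) and the guard at (281,214), both centred between the fingers. I'm descending and gripping.

Request:
{"fn": "play_rows", "kwargs": {"commands": [[0,0,0.023,0,0,0,-1],[0,0,0.023,0,0,0,-1],[0,0,0.023,0,0,0,-1],[0,0,0.0225,0,0,0,-1],[0,0,0,0,0,0,-1],[0,0,0,0,0,0,-1],[0,0,0,0,0,0,1],[0,0,0,0,0,0,1],[0,0,0,0,0,0,1],[0,0,0,0,0,0,1],[0,0,0,0,0,0,1],[0,0,0,0,0,0,1],[0,0,0,0,0,0,1],[0,0,0,0,0,0,1],[0,0,0,0,0,0,1],[0,0,0,0,0,0,1]], "force": 60}}

```text
time_s: 2.82
ee_pos: [0.6172, -0.1882, 0.1139]
eef_rot: [-3.141, 0.0, 0.343]
force: [-1.4, 1.8, 1.1]
grip_width: 0.0309
grip_force: 0.7
```

Request:
{"fn": "play_rows", "kwargs": {"commands": [[0,0,0,0,0,0,1],[0,0,0,0,0,0,1],[0,0,0,0,0,0,1],[0,0,-0.01,0,0,0,1],[0,0,-0.02,0,0,0,1],[0,0,-0.03,0,0,0,1],[0,0,-0.03,0,0,0,1],[0,0,-0.03,0,0,0,1],[0,0,-0.03,0,0,0,1],[0,0,-0.03,0,0,0,1],[0,0,-0.03,0,0,0,1],[0,0,-0.03,0,0,0,1],[0,0,0,0,0,0,1],[0,0,0,0,0,0,1]]}}

```text
time_s: 3.98
ee_pos: [0.6173, -0.1884, 0.3557]
eef_rot: [3.14, -0.002, 0.343]
force: [0.8, -0.9, -2.1]
grip_width: 0.0293
grip_force: 60.0
```

```bash
cat >> h.py <<'E'
yaw=np.radians(-3.95);UP=np.array([-.469*np.cos(yaw),-.469*np.sin(yaw),.883]);MOUTH=np.array([.529,.220,.203])
def togo(P,zt,n=''):
    o,R=tool();z=R.apply([0,0,1]);r,_=Ro.align_vectors([zt],[z]) # minimal turn
    ax=np.cross(z,zt);s=np.linalg.norm(ax);w=ax/s*np.arctan2(s,z@zt) if s>1e-9 else ax
    R2=Ro.from_rotvec(w)*R
    print(n,'pos',o['ee_pos'].round(4),'turn(tool deg)',np.degrees(R.inv().apply(w)).round(2),'shift before turn',R.inv().apply(P-o['ee_pos']).round(4),'after turn',R2.inv().apply(P-o['ee_pos']).round(4),'F',o['force'].round(1),'t',o['time_s'])
E
python3 - <<'E'
from h import *
togo(MOUTH+UP*(.05+.109),-UP)
o,_=tool();print(o['grip_force'],o['grip_width'])
E
```

```text
pos [ 0.6173 -0.1884  0.3557] turn(tool deg) [-11.08  25.51   0.  ] shift before turn [-0.0143 -0.4442  0.0114] after turn [ 0.001  -0.4375 -0.0786] F [ 0.8 -0.9 -2.1] t 3.9833
59.99913275241852 0.029313176116862048
```

Request:
{"fn": "play_rows", "kwargs": {"commands": [[-0.001,-0.0317,0,0,0,0,1],[-0.001,-0.0317,0,0,0,0,1],[-0.001,-0.0317,0,0,0,0,1],[-0.001,-0.0317,0,0,0,0,1],[-0.001,-0.0317,0,0,0,0,1],[-0.001,-0.0317,0,0,0,0,1],[-0.001,-0.0317,0,0,0,0,1],[-0.001,-0.0317,0,0,0,0,1],[-0.001,-0.0317,0,0,0,0,1],[-0.001,-0.0317,0,0,0,0,1],[-0.001,-0.0317,0,0,0,0,1],[-0.001,-0.0317,0,0,0,0,1],[-0.001,-0.0317,0,0,0,0,1],[-0.001,-0.0317,0,0,0,0,1]]}}

```text
time_s: 5.15
ee_pos: [0.4536, 0.2261, 0.3525]
eef_rot: [3.141, 0.002, 0.343]
force: [0.8, 0.2, -1.7]
grip_width: 0.0295
grip_force: 60.0
```

Request:
{"fn": "play_rows", "kwargs": {"commands": [[0,0,0,-2.2,5.1,0,1],[0,0,0,-2.2,5.1,0,1],[0,0,0,-2.2,5.1,0,1],[0,0,0,-2.2,5.1,0,1],[0,0,0,-2.2,5.1,0,1],[0,0,0,0,0,0,1],[0,0,0,0,0,0,1],[0,0,0,0,0,0,1]]}}

```text
time_s: 5.82
ee_pos: [0.4548, 0.2249, 0.3535]
eef_rot: [2.937, -0.439, 0.389]
force: [-0.1, 0.4, -1.7]
grip_width: 0.0295
grip_force: 60.0
```

Run:
```python
from h import *
togo(MOUTH+UP*(.05+.109),-UP)
m=ctrl.camera_model('wrist');w=ctrl.camera('wrist');a=ctrl.camera('scene');b=ctrl.camera('top')
cv2.imwrite('pics/w2.png',w);cv2.imwrite('pics/s2.png',a);cv2.imwrite('pics/t2.png',b)
o,_=tool();print(o['qpos'].round(2));np.save('m2.npy',m,allow_pickle=True)
r=lambda im,y0,y1,x0,x1:cv2.resize(im[y0:y1,x0:x1],(400,400),interpolation=cv2.INTER_CUBIC)
cv2.imwrite('pics/c3.png',np.hstack([r(a,120,240,290,410),r(w,60,300,160,400)]))
```

```text
pos [0.4548 0.2249 0.3535] turn(tool deg) [-0.24  0.32 -0.  ] shift before turn [-0.0044 -0.0021  0.0089] after turn [-0.0044 -0.0021  0.0088] F [-0.1  0.4 -1.7] t 5.8167
[ 0.52 -0.1   1.7  -0.29  1.16  1.82]
```

View pics/c3.png

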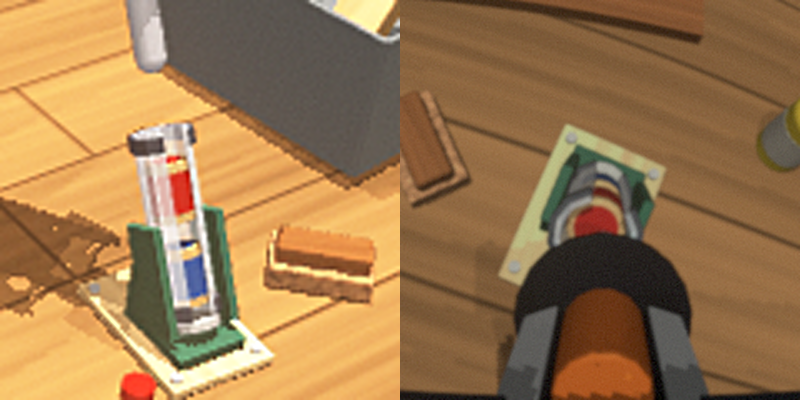

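Run:
```python
from h import *
o,R=tool();z=R.apply([0,0,1]);p=o['ee_pos']
print('foot',(p+z*.109).round(4),'px',proj('scene',[p+z*.109,p+z*.094,p+z*.05]).round(1).tolist(),'mouth px',proj('scene',[MOUTH,MOUTH-.19*UP]).round(1).tolist())
print('mouth px top',proj('top',[MOUTH,MOUTH-.19*UP]).round(1).tolist())
a=cv2.imread('pics/s2.png');g=a[120:145,322:345]
hsv=cv2.cvtColor(a,cv2.COLOR_BGR2HSV)
for y in(122,126,130,134,138,140,142):print(y,hsv[y,326:344,1].tolist())
```

```text
foot [0.5058 0.2215 0.2571] px [[335.7, 142.3], [335.0, 137.5], [332.7, 123.5]] mouth px [[337.9, 160.4], [347.2, 216.2]]
mouth px top [[191.4, 220.1], [203.3, 200.8]]
122 [151, 152, 38, 18, 24, 25, 22, 24, 26, 25, 25, 28, 47, 48, 43, 42, 47, 49]
126 [155, 161, 135, 28, 20, 25, 23, 20, 25, 16, 16, 14, 33, 52, 48, 47, 48, 48]
130 [147, 151, 155, 62, 14, 31, 26, 20, 16, 16, 17, 17, 19, 41, 55, 48, 50, 46]
134 [147, 151, 161, 155, 26, 22, 22, 22, 21, 18, 21, 15, 17, 29, 54, 52, 53, 56]
138 [138, 140, 138, 143, 136, 28, 22, 24, 22, 24, 18, 20, 17, 22, 33, 35, 34, 46]
140 [135, 135, 137, 142, 143, 131, 21, 14, 21, 21, 18, 12, 82, 162, 172, 161, 108, 35]
142 [142, 144, 145, 145, 144, 146, 145, 147, 146, 141, 135, 140, 136, 165, 162, 161, 161, 162]
```

Request:
{"fn": "play_rows", "kwargs": {"commands": [[-0.0022,-0.001,0,-0.24,0.32,0,1],[-0.0022,-0.001,0.01,0,0,0,1],[0,0,0.012,0,0,0,1],[0,0,0.012,0,0,0,1],[0,0,0.01,0,0,0,1],[0,0,0.008,0,0,0,1],[0,0,0.007,0,0,0,1],[0,0,0.007,0,0,0,1],[0,0,0.006,0,0,0,1],[0,0,0,0,0,0,1],[0,0,0,0,0,0,1]]}}

```text
time_s: 6.88
ee_pos: [0.4845, 0.223, 0.2881]
eef_rot: [2.931, -0.447, 0.39]
force: [-0.3, 0.3, -1.7]
grip_width: 0.0293
grip_force: 60.0
```

Run:
```python
from h import *
togo(MOUTH+UP*(-.07+.109),-UP)
o,R=tool();print('tool-frame force',R.inv().apply(o['force']).round(2),'moment',R.inv().apply(o['moment']).round(3))
a=ctrl.camera('scene');cv2.imwrite('pics/s3.png',a)
cv2.imwrite('pics/c4.png',cv2.resize(a[110:240,290:400],(660,600)[:2] if 0 else (508,600),interpolation=cv2.INTER_CUBIC))
```

```text
pos [0.4845 0.223  0.2881] turn(tool deg) [ 0.05 -0.16 -0.  ] shift before turn [-0.0007 -0.0003  0.0571] after turn [-0.0005 -0.0003  0.0571] F [-0.3  0.3 -1.7] t 6.8833
tool-frame force [-0.91 -0.73  1.37] moment [ 0.189 -0.359 -0.022]
```

View pics/c4.png

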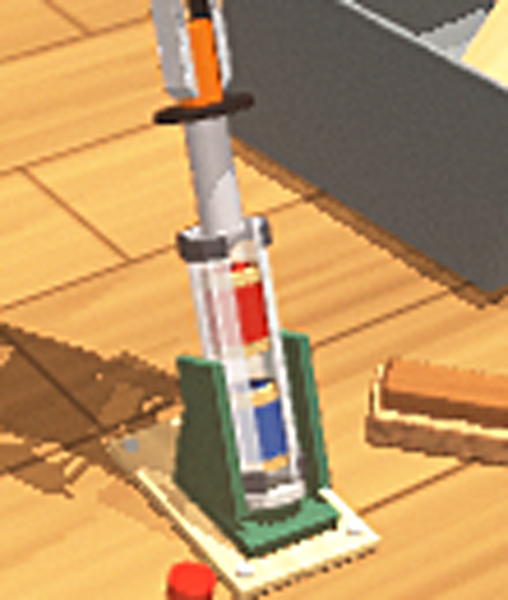

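The rod's foot has entered the collar at about (220,230) in the crop, with no side load. I'm pushing on slowly.

Request:
{"fn": "play_rows", "kwargs": {"commands": [[0,0,0.005,0,0,0,1],[0,0,0.005,0,0,0,1],[0,0,0.005,0,0,0,1],[0,0,0.004,0,0,0,1],[0,0,0.004,0,0,0,1],[0,0,0.004,0,0,0,1],[0,0,0.004,0,0,0,1],[0,0,0.004,0,0,0,1],[0,0,0.004,0,0,0,1],[0,0,0.003,0,0,0,1]]}}

```text
time_s: 7.77
ee_pos: [0.5045, 0.2217, 0.2509]
eef_rot: [2.931, -0.448, 0.39]
force: [-4.7, 0.2, 3.6]
grip_width: 0.0291
grip_force: 60.0
```

Run:
```python
from h import *
togo(MOUTH+UP*(-.07+.109),-UP)
o,R=tool();print('tool-frame force',R.inv().apply(o['force']).round(2),'moment',R.inv().apply(o['moment']).round(3))
```

```text
pos [0.5045 0.2217 0.2509] turn(tool deg) [ 0.05 -0.19  0.  ] shift before turn [-0.0008 -0.0003  0.0148] after turn [-0.0007 -0.0003  0.0148] F [-4.7  0.2  3.6] t 7.7667
tool-frame force [-2.25 -0.82 -5.42] moment [ 0.171 -0.597  0.021]
```

Request:
{"fn": "play_rows", "kwargs": {"commands": [[0,0,0.002,0,0,0,1],[0,0,0.002,0,0,0,1],[0,0,0.002,0,0,0,1],[0,0,0.002,0,0,0,1],[0,0,0.002,0,0,0,1],[0,0,0.002,0,0,0,1],[0,0,0,0,0,0,1]]}}

```text
time_s: 8.35
ee_pos: [0.51, 0.2213, 0.2402]
eef_rot: [2.931, -0.447, 0.39]
force: [-0.8, 0.2, 1.2]
grip_width: 0.0292
grip_force: 60.0
```

Request:
{"fn": "play_rows", "kwargs": {"commands": [[0,0,0.001,0,0,0,1],[0,0,0.001,0,0,0,1]]}}

```text
time_s: 8.52
ee_pos: [0.5109, 0.2213, 0.2389]
eef_rot: [2.931, -0.448, 0.39]
force: [-7.4, 0.5, 11.7]
grip_width: 0.0295
grip_force: 60.0
```

Request:
{"fn": "play_rows", "kwargs": {"commands": [[0,0,0.001,0,0,0,1],[0,0,0,0,0,0,1]]}}

```text
time_s: 8.68
ee_pos: [0.5114, 0.2214, 0.2389]
eef_rot: [2.931, -0.449, 0.39]
force: [-11.6, -0.8, 11.9]
grip_width: 0.0294
grip_force: 60.0
```

Run:
```python
from h import *
togo(MOUTH+UP*(-.07+.109),-UP)
o,R=tool();print('tool-frame force',R.inv().apply(o['force']).round(2),'moment',R.inv().apply(o['moment']).round(3))
```

```text
pos [0.5114 0.2214 0.2389] turn(tool deg) [ 0.04 -0.24  0.  ] shift before turn [-0.0012 -0.0003  0.001 ] after turn [-0.0012 -0.0003  0.001 ] F [-11.6  -0.8  11.9] t 8.6833
tool-frame force [ -4.74  -0.37 -15.92] moment [ 0.056 -1.236  0.044]
```

Request:
{"fn": "play_rows", "kwargs": {"commands": [[0,0,0.001,0,0,0,1],[0,0,0.001,0,0,0,1],[0,0,0,0,0,0,1]]}}

```text
time_s: 8.93
ee_pos: [0.5124, 0.2217, 0.2389]
eef_rot: [2.932, -0.451, 0.39]
force: [-23.1, -1.4, 28.2]
grip_width: 0.0294
grip_force: 60.0
```

Run:
```python
from h import *
togo(MOUTH+UP*(-.07+.109),-UP)
o,R=tool();print('tool-frame force',R.inv().apply(o['force']).round(2),'moment',R.inv().apply(o['moment']).round(3))
a=ctrl.camera('scene');cv2.imwrite('pics/s4.png',a)
cv2.imwrite('pics/c5.png',cv2.resize(a[110:240,290:400],(508,600),interpolation=cv2.INTER_CUBIC))
```

```text
pos [0.5124 0.2217 0.2389] turn(tool deg) [ 0.03 -0.37  0.  ] shift before turn [-0.0021 -0.0004  0.0005] after turn [-0.0021 -0.0004  0.0005] F [-23.1  -1.4  28.2] t 8.9333
tool-frame force [ -7.37  -0.08 -35.69] moment [ 0.042 -2.19   0.021]
```

View pics/c5.png

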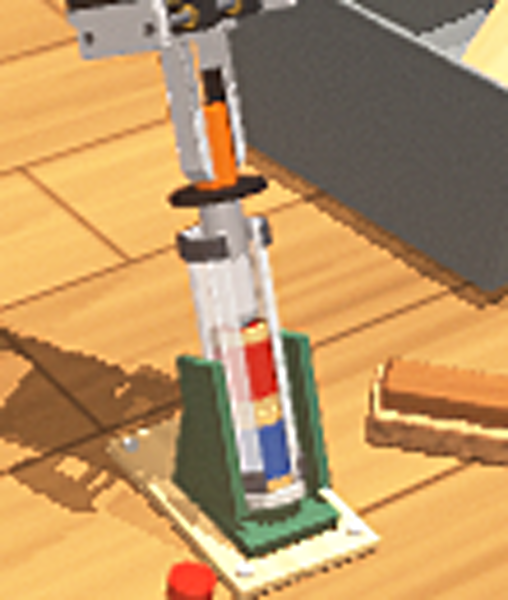

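Both plugs have bottomed. The blue band sits at the floor (275,450), the red plug rests on it (260,370), and the axial force rises stiffly to 36 N. I'm withdrawing along the axis.

Request:
{"fn": "play_rows", "kwargs": {"commands": [[0,0,-0.003,0,0,0,1],[0,0,-0.005,0,0,0,1],[0,0,-0.01,0,0,0,1],[0,0,-0.014,0,0,0,1],[0,0,-0.014,0,0,0,1],[0,0,-0.014,0,0,0,1],[0,0,-0.014,0,0,0,1],[0,0,-0.014,0,0,0,1],[0,0,-0.014,0,0,0,1],[0,0,-0.014,0,0,0,1],[0,0,-0.01,0,0,0,1],[0,0,0,0,0,0,1],[0,0,0,0,0,0,1]]}}

```text
time_s: 10.07
ee_pos: [0.4529, 0.2252, 0.3473]
eef_rot: [2.931, -0.448, 0.391]
force: [0.5, 1.1, -2.9]
grip_width: 0.0294
grip_force: 60.0
```

Run:
```python
from h import *
o,R=tool();z=R.apply([0,0,1]);p=o['ee_pos'];print('F',o['force'])
print('foot px pred',proj('scene',[p+z*.109,p+z*.094,p+z*.05]).round(1).tolist())
togo(np.array([.6185,-.188,.36]),np.array([0,0,-1.]))
hsv=cv2.cvtColor(ctrl.camera('scene'),cv2.COLOR_BGR2HSV)
for y in range(124,150,3):print(y,hsv[y,322:346,1].tolist())
```

```text
F [ 0.49131744  1.12428104 -2.87235532]
foot px pred [[335.3, 143.6], [334.5, 138.9], [332.1, 124.9]]
 pos [0.4529 0.2252 0.3473] turn(tool deg) [ 11.23 -25.84  -0.  ] shift before turn [0.0017 0.4382 0.0799] after turn [ 0.0172  0.4449 -0.0127] F [ 0.5  1.1 -2.9] t 10.0667
124 [150, 151, 146, 147, 159, 130, 23, 22, 28, 22, 23, 22, 22, 22, 22, 46, 43, 48, 45, 43, 46, 43, 38, 46]
127 [152, 157, 155, 154, 153, 157, 46, 18, 27, 28, 27, 20, 23, 18, 18, 20, 45, 46, 47, 44, 49, 45, 37, 45]
130 [148, 144, 149, 150, 150, 155, 128, 30, 23, 25, 26, 19, 18, 18, 16, 17, 37, 52, 48, 45, 38, 48, 44, 43]
133 [148, 145, 147, 144, 146, 152, 156, 47, 17, 24, 25, 20, 16, 18, 18, 16, 23, 47, 52, 50, 49, 52, 47, 48]
136 [158, 164, 163, 160, 158, 151, 149, 133, 32, 23, 24, 20, 20, 19, 17, 15, 14, 39, 52, 48, 50, 46, 54, 40]
139 [141, 139, 138, 139, 138, 138, 136, 138, 61, 13, 22, 22, 22, 19, 19, 16, 12, 111, 145, 79, 30, 40, 51, 42]
142 [140, 142, 139, 140, 145, 141, 144, 145, 150, 143, 76, 14, 13, 11, 22, 109, 139, 167, 161, 164, 162, 161, 162, 138]
145 [148, 145, 140, 143, 136, 140, 138, 138, 136, 141, 144, 142, 142, 143, 137, 140, 140, 139, 139, 140, 142, 162, 160, 158]
148 [140, 141, 143, 142, 140, 139, 140, 138, 139, 140, 141, 141, 139, 142, 139, 138, 140, 139, 140, 140, 143, 139, 139, 139]
```

Request:
{"fn": "play_rows", "kwargs": {"commands": [[0,0,-0.005,0,0,0,1],[0,0,-0.003,2.25,-5.17,0,1],[0,0,0,2.25,-5.17,0,1],[0,0,0,2.25,-5.17,0,1],[0,0,0,2.25,-5.17,0,1],[0,0,0,2.25,-5.17,0,1],[0,0,0,0,0,0,1]]}}

```text
time_s: 10.7
ee_pos: [0.4505, 0.2249, 0.3528]
eef_rot: [-3.14, 0.008, 0.341]
force: [0.5, -1.6, -2.9]
grip_width: 0.0295
grip_force: 60.0
```

Request:
{"fn": "play_rows", "kwargs": {"commands": [[0.0015,0.0318,0,0,0,0,1],[0.0015,0.0318,0,0,0,0,1],[0.0015,0.0318,0,0,0,0,1],[0.0015,0.0318,0,0,0,0,1],[0.0015,0.0318,0,0,0,0,1],[0.0015,0.0318,0,0,0,0,1],[0.0015,0.0318,0,0,0,0,1],[0.0015,0.0318,0,0,0,0,1],[0.0015,0.0318,0,0,0,0,1],[0.0015,0.0318,0,0,0,0,1],[0.0015,0.0318,0,0,0,0,1],[0.0015,0.0318,0,0,0,0,1],[0.0015,0.0318,0,0,0,0,1],[0.0015,0.0318,0,0,0,0,1],[0,0,0,0,0,0,1],[0,0,0,0,0,0,1]]}}

```text
time_s: 12.03
ee_pos: [0.6186, -0.188, 0.3528]
eef_rot: [3.141, 0.001, 0.34]
force: [-0.2, 0.7, -2.1]
grip_width: 0.0293
grip_force: 60.0
```

Run:
```python
from h import *
togo(np.array([.6185,-.188,.2]),np.array([0,0,-1.]))
o,R=tool();p=o['ee_pos'];z=R.apply([0,0,1])
a=ctrl.camera('scene');w=ctrl.camera('wrist');cv2.imwrite('pics/s6.png',a);cv2.imwrite('pics/w6.png',w)
print(proj('scene',[p+z*.109,p+z*.008,p-z*.047,[.6185,-.188,.1]]).round(1).tolist())
cv2.imwrite('pics/c6.png',np.hstack([cv2.resize(a[150:300,170:310],(373,400),interpolation=cv2.INTER_CUBIC),cv2.resize(w[60:340,130:430],(427,400),interpolation=cv2.INTER_CUBIC)]))
```

```text
pos [ 0.6186 -0.188   0.3528] turn(tool deg) [ 0.02  0.08 -0.  ] shift before turn [ 1.000e-04 -1.000e-04  1.528e-01] after turn [-1.000e-04 -1.000e-04  1.528e-01] F [-0.2  0.7 -2.1] t 12.0333
[[236.7, 210.0], [234.9, 178.7], [233.7, 159.8], [239.1, 248.4]]
```

View pics/c6.png

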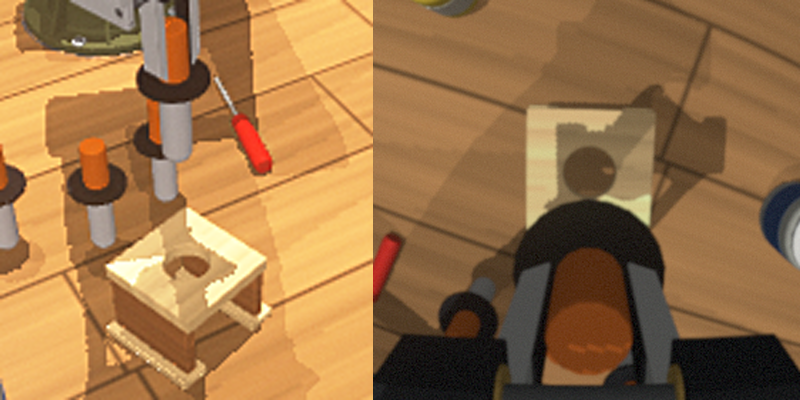

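Run:
```python
from h import *
m=ctrl.camera_model('wrist');o,R=tool()
p=wplane((281.1,179),.1,m);print(p,R.inv().apply(p-o['ee_pos']))
print('scene',plane('scene',(170+187/2.667,150+265/2.667),.1))
```

```text
[ 0.62296758 -0.18402923  0.1       ] [ 0.00511251 -0.0006681   0.25413281]
scene [ 0.6233224  -0.18728726  0.1       ]
```

Request:
{"fn": "play_rows", "kwargs": {"commands": [[0.003,0,0.02,0,0,0,1],[0,0,0.03,0,0,0,1],[0,0,0.03,0,0,0,1],[0,0,0.03,0,0,0,1],[0,0,0.02,0,0,0,1],[0,0,0.012,0,0,0,1],[0,0,0.012,0,0,0,1],[0,0,0.012,0,0,0,1],[0,0,0,0,0,0,1],[0,0,0,0,0,0,1]]}}

```text
time_s: 12.97
ee_pos: [0.6213, -0.1857, 0.1886]
eef_rot: [3.142, 0.0, 0.343]
force: [0.2, 0.6, -1.7]
grip_width: 0.0292
grip_force: 60.0
```

Request:
{"fn": "play_rows", "kwargs": {"commands": [[0,0,0.012,0,0,0,1],[0,0,0.012,0,0,0,1],[0,0,0.012,0,0,0,1],[0,0,0.012,0,0,0,1],[0,0,0.01,0,0,0,1],[0,0,0.006,0,0,0,1],[0,0,0.004,0,0,0,1],[0,0,0,0,0,0,1],[0,0,0,0,0,0,1]]}}

```text
time_s: 13.72
ee_pos: [0.6213, -0.1859, 0.1204]
eef_rot: [-3.142, 0.0, 0.342]
force: [-0.2, 0.4, -2.1]
grip_width: 0.0293
grip_force: 60.0
```

Free of contact, with about 6 mm to go. I'm lowering in small steps.

Request:
{"fn": "play_rows", "kwargs": {"commands": [[0,0,0.003,0,0,0,1],[0,0,0.002,0,0,0,1],[0,0,0.001,0,0,0,1],[0,0,0,0,0,0,1]]}}

```text
time_s: 14.05
ee_pos: [0.6211, -0.1858, 0.1141]
eef_rot: [-3.141, 0.001, 0.342]
force: [0.1, 0.9, -3.3]
grip_width: 0.0288
grip_force: 60.0
```

Request:
{"fn": "play_rows", "kwargs": {"commands": [[0,0,0.001,0,0,0,1],[0,0,0,0,0,0,1],[0,0,0,0,0,0,1]]}}

```text
time_s: 14.3
ee_pos: [0.6213, -0.1859, 0.1139]
eef_rot: [3.141, -0.0, 0.342]
force: [-3.2, 1.0, 4.9]
grip_width: 0.0293
grip_force: 60.0
```

Request:
{"fn": "play_rows", "kwargs": {"commands": [[0,0,0,0,0,0,0.2],[0,0,0,0,0,0,0],[0,0,0,0,0,0,-0.3],[0,0,0,0,0,0,-0.6],[0,0,0,0,0,0,-1],[0,0,0,0,0,0,-1],[0,0,0,0,0,0,-1],[0,0,0,0,0,0,-1],[0,0,0,0,0,0,-1],[0,0,0,0,0,0,-1]]}}

```text
time_s: 15.13
ee_pos: [0.6211, -0.1858, 0.1132]
eef_rot: [-3.141, 0.0, 0.342]
force: [0.0, 1.0, 0.2]
grip_width: 0.0918
grip_force: 0.0
```

Request:
{"fn": "play_rows", "kwargs": {"commands": [[0,0,-0.01,0,0,0,-1],[0,0,-0.02,0,0,0,-1],[0,0,-0.03,0,0,0,-1],[0,0,-0.03,0,0,0,-1],[0,0,-0.03,0,0,0,-1],[0,0,-0.03,0,0,0,-1],[0,0,-0.03,0,0,0,-1],[0,0,0,0,0,0,-1],[0,0,0,0,0,0,-1]]}}

```text
time_s: 15.88
ee_pos: [0.6215, -0.1859, 0.2955]
eef_rot: [3.14, -0.002, 0.342]
force: [-0.1, -1.0, -0.8]
grip_width: 0.0941
grip_force: 0.0
```

Run:
```python
from h import *
a=ctrl.camera('scene');cv2.imwrite('pics/s7.png',a)
cv2.imwrite('pics/c7.png',np.hstack([cv2.resize(a[150:300,150:300],(400,400),interpolation=cv2.INTER_CUBIC),cv2.resize(a[130:245,290:405],(400,400),interpolation=cv2.INTER_CUBIC)]))
```

```text
(no output)
```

View pics/c7.png

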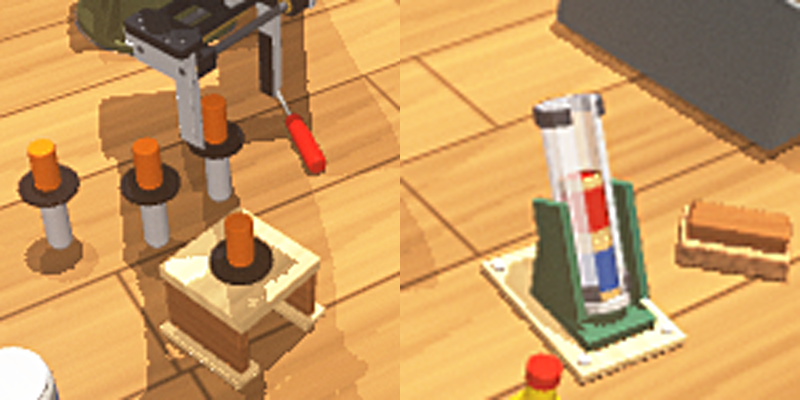

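The rod hangs upright in the stand at (240,250) with its guard flat on top. Both plugs are bottomed and touching, at (598,200) and (608,270). The other rods and bystanders are where they were, and the gripper is clear.

```bash
python3 -c "
from station import ctrl
print(ctrl.hand_in())"
```

```text
the job is handed in; nothing more can be done
None
```

Both plugs are bottomed out in the tube, the rod is hanging upright in its stand and released, and the job was handed in at about 16 s of the 48 s allowed; no verdict came back.

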